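# Hold the microtome guard panel against the sprung stop for fastening

## Task

Take the red-edged guard panel by its top edge, slide it straight up out of its slot in the white rack, carry it upright to the fixture and press it flat against the front of the sprung stop plate, its sides and lower edge flush with the plate's, until the orange pointer stands in the green part of the scale. As third hand for the colleague who will tighten the screws, keep that push steady for a couple of seconds and finish your program still gripping and pressing the panel. Press gently, keep the gripper off the fixture, and do not shift the other panels or anything else on the bench.

Things in the scene. Friction and masses are not known exactly. Their poses are not given: they have to be found in the camera images.
- panel: the panel to use: flat plate (sizes in mm) 8 thick (x) by 90 wide (y) by 110 tall (z), 0.12 kg, both faces alike; top 35 is a bright red strip, the rest pale clear. Origin: middle of its lower edge, z up along it, x normal to its faces. Starts upright in any one of the rack's slots, lower edge 10 and top edge 120 above the bench. Grip the strip, fingers closing along x
- rack: white slotted rack fixed on the left or right of the bench (sizes in mm): 210 (x) by 130 (y), walls 50 high. Three slots at x = -70, 0, 70 hold panels with their faces square to its x; slots 11 wide, 96 long, 40 deep, floor 10 above the bench. Origin: centre of its underside, z up
- fixture: aluminium fixture fixed on the other side of the bench (in mm): base x -40 to 110, y -85 to 85, 12 thick. Origin on the bench on its middle line, z up; x, the press direction, points away from the robot (yaw within 20 deg). In front the sprung plate, behind it a grey block (x 30 to 105, y -30 to 30) topped by the scale at 87. All of it is lower than 101, so fingers on the strip pass above
- stop (a joint): how far the stop plate is pushed back, m: 0 at rest, grows along the fixture's x, end of travel 0.040. Spring 500 N/m starting from nothing (0.5 N per mm). The orange pointer moves with the plate: over the white part of the scale below 0.010, the green from 0.010 to 0.026 (5 to 13 N), the red beyond
- stop_foot (a point): middle of the lower edge of the stop plate's front face, in mm at x = -30, y = 0, z = 40 in the fixture's frame when unpressed; moves with the plate; axes as the fixture's. The plate is aluminium, 90 wide (y), 60 tall (40 to 100 above the bench), 10 thick
- panel_blue: guard panel standing on edge in the rack, same size as the red-edged one, but its grip strip is blue; leave it in its slot
- panel_white: guard panel standing on edge in the rack, same size as the red-edged one, but its grip strip is white; leave it in its slot
- screwdriver: yellow-handled screwdriver about 170 mm long lying on the bench between rack and fixture, roughly along the bench's x, less than 40 mm high. Origin at the middle of its underside
- dish: small white ceramic dish, 76 mm across, 28 mm high, beyond the screwdriver. Origin: centre of its underside
- bottle: amber bottle 60 mm across, 150 mm high, beyond the rack or fixture. Origin: centre of its underside
- jar: jar with a green cap, 64 mm across, 90 mm high, beyond the rack or fixture. Origin: centre of its underside
- screw_left (a point): left thumb screw: brass head on a dark post at (mm) x = 25, y = 72 of the fixture, up to 82 high, screw end reaching to x = -14; its twin is at y = -72. Not to be touched
Not all that is in view belongs to the job. Leave any yellow look-alike of the panel alone.

How it is judged:
By the outcome, as a careful person would: the job done as asked, in the order asked, and still so for the second after the job is handed in, while the arm keeps its last pose, push and grip.
It also fails if it takes over 53 s, if anything falls off the work surface, if the arm or the gripper's body presses on something with over 40 N, if the wrist force passes 120 N, or if a joint passes its speed limit or range.

## Robot

A 7-joint arm with a two-finger parallel gripper is mounted at the origin on the work surface. World frame = base frame: x ahead of the robot, y to its left, z up, the work surface at z = 0. Lengths are in m, angles in rad, forces in N, time in s.
With the tool pointing down it reaches from about 0.425 to 0.925 m from the base axis. Payload 6.8 kg.
Tool frame: the origin (TCP) lies on the front face of the gripper's body, between the roots of the fingers; the fingertips stand 73 mm ahead of it and the grasp point (between the pads) lies 54 mm ahead of it (env.nose_length is the distance from the TCP to the fingertips, in m); z points along the fingers, y is the line along which they close (so a half turn about z gives the same grasp; the last joint's range is limited). The gripper opens to 85 mm and grips with 20 to 120 N. Pads are 22 mm wide; open, the fingers measure 114 mm over their backs; the gripper's body (76 mm by 85 mm) begins 54 mm behind the grasp point. The pads swing forward as they close: fully open they stand 13 mm farther back than shut.
Start: joints at [1.171, 0.477, 0.022, 1.555, -0.011, 1.109, -0.083], TCP at [0.194, -0.646, 0.304] pointing down, gripper open.
Joint ranges: [-2.96, 2.96], [-0.34, 2.1], [-1.41, 1.46], [0.24, 2.44], [-1.37, 4.51], [0.17, 1.92], [-2.96, 2.96]. Speed limits (rad/s): [2.39, 2.39, 3.14, 3.14, 3.14, 3.14, 3.14].

## Interface

Orientations are given as a unit quaternion [w, x, y, z].
In Python, from cell import env, kin, camera, calibration, job gives the robot as it stands. The module is installed in compiled form; this text tells all that it offers. Calls block until the motion is done:
- env.reach(position, orientation): joint-space move of the TCP to a pose.
- env.movel(position, velocity=0.15, rot=None, stop_force=None): straight line of the TCP; rot=None keeps the orientation; velocity is the mean speed in m/s. With stop_force (N) it stops when the force on the tool has changed by that much, and returns True; else False.
- env.goto_joints(angles): joint-space move.
- env.grip(opening, f_grip=None): finger opening in m; f_grip is the grip in N (None keeps the last); returns when the fingers have stopped.
- env.dwell(seconds).
- kin.inverse_kinematics(position, orientation): joint angles nearest the present ones, or None.
- env.get_state(): the state.
- camera(name): name is "scene" or "top" or "wrist"; returns (picture, depth): 384x512x3 uint8, blue, green, red; 384x512 float32, m along the optical axis (not along the pixel's ray), 0 where there is no reading.
- calibration(name): a dict with "fx", "fy", "cx", "cy" (pixels), "rvec" (rotation vector, rad) and "tvec" (3), from world to camera coordinates, as OpenCV has them. Camera axes: x right, y down, z forward; pixel columns grow to the right and rows downward; lengths in m; the calibration is good to about 2 mm. A picture is of the moment at which its call begins: read the wrist's pose just before it. calibration takes no time and is no camera call; for the wrist camera it gives the pose at the moment of the call.
A pose or a line that the arm cannot do raises env.PlanningError and nothing moves.
- job.job_done(): hands the job in; it is judged then, once.
The state is a dict: "time": time; "qpos": joint angles; "joint_velocities": joint speeds; "joint_torque": joint torques, N m; "tcp_pos": TCP position; "orientation": TCP orientation; "force": force on the tool from outside, world axes, zero at the start; "torque": the same for the moment, N m; "opening": finger opening in m; "gripper_force": force on a finger pad.
Only numpy, scipy, OpenCV 4.12 (cv2) and the standard library are available. Lean on these libraries where they do the work, as an engineer would, in place of code of your own. Each camera call takes 0.05 s, during which the arm holds its last target. There are 200 camera calls.

## Working session

There is one attempt and no reset: what is moved stays moved. The work goes in short steps, each a Python script; the robot and the scene stay as the last script left them, time stands still between calls to the robot, and variables do not carry over. Pictures are saved under pics/ and viewed, at most 10 in all, crops included, and the job is handed in when it is done.

```bash
mkdir -p pics; cat > h.py <<'E'
import numpy as np, cv2
from cell import env, kin, camera, calibration, job
def cloud(name):
    c=calibration(name); im,d=camera(name)
    v,u=np.indices(d.shape)
    P=np.stack([(u-c["cx"])/c["fx"]*d,(v-c["cy"])/c["fy"]*d,d],-1)
    R=cv2.Rodrigues(np.array(c["rvec"],float))[0]; t=np.array(c["tvec"],float).ravel()
    W=(P-t)@R; W[d==0]=np.nan
    return im,W
E
python3 - <<'E'
from h import *
for n in("scene","top"):
    im,W=cloud(n); cv2.imwrite(f"pics/{n}.png",im); np.savez(f"{n}.npz",im=im,W=W)
    c=calibration(n);R=cv2.Rodrigues(np.array(c["rvec"],float))[0];print(n,-R.T@np.array(c["tvec"]).ravel(),c["fx"])
s=env.get_state();print(s["time"],s["tcp_pos"],s["orientation"],s["force"],s["opening"])
E
```

```text
scene [1.37914498 0.27099114 0.62998871] 412.81178479057314
top [0.46182183 0.03439471 0.95176216] 397.8638732741108
0.1 [ 0.19406919 -0.6460678   0.30305146] [-7.79705480e-04  9.89375491e-01  1.45380549e-01 -1.62995650e-04] [0.73406791 1.1250082  0.07033461] 0.08540756097401547
```

View pics/top.png

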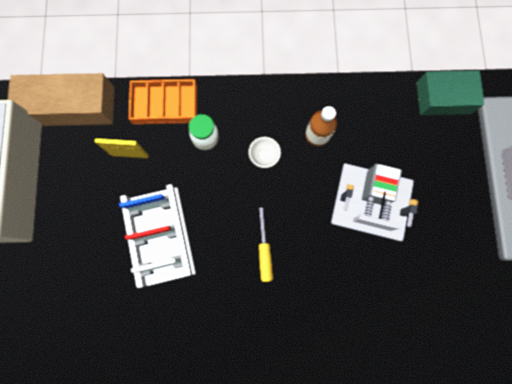

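View pics/scene.png

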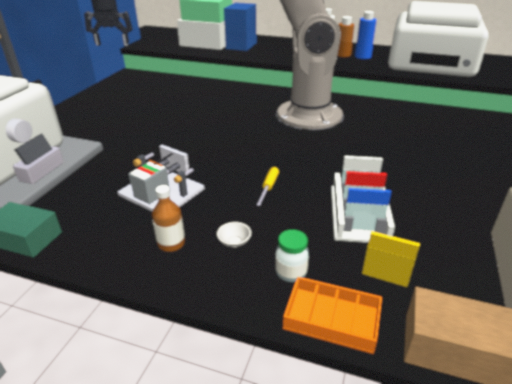

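The top view shows the rack at left, with the red strip in its middle slot at (148,232), blue at (140,200) and white at (160,266). The fixture is at (375,200) with the plate front near (378,222). The screwdriver is at (265,245), the bottle at (320,125) and the yellow look-alike at (122,148).

```bash
cat > m.py <<'E'
from h import *
def ray(n,uv,z):
    c=calibration(n);R=cv2.Rodrigues(np.array(c["rvec"],float))[0];o=-R.T@np.array(c["tvec"]).ravel()
    uv=np.atleast_2d(uv).astype(float)
    d=np.c_[(uv[:,0]-c["cx"])/c["fx"],(uv[:,1]-c["cy"])/c["fy"],np.ones(len(uv))]@R
    return o+d*((z-o[2])/d[:,2])[:,None]
D=np.load("top.npz");im=D["im"];W=D["W"];hsv=cv2.cvtColor(im,cv2.COLOR_BGR2HSV)
u=np.indices(W.shape[:2])[1]
def rect(P,l):
    (c,s,a)=cv2.minAreaRect((P[:,:2]*1000).astype(np.float32)); print(l,len(P),"c",np.round(c,1),"s",np.round(s,1),"a",round(a,2))
h,s,v=cv2.split(hsv)
for l,mk in(("red",((h<8)|(h>172))&(s>150)&(v>90)&(u<250)&(u>90)),("blue",(h>100)&(h<130)&(s>130)&(v>90)&(u<200)&(u>100)),):
    P=W[mk];print(l,np.nanpercentile(P[:,2],[5,50,95]))
    vv,uu=np.nonzero(mk);rect(ray("top",np.c_[uu,vv],0.12),l+" ray"); 
    Q=P[P[:,2]>.112];rect(Q,l+" top")
    q=Q[:,:2]-Q[:,:2].mean(0);e=np.linalg.svd(q,full_matrices=False)[2][0];print("mean",Q.mean(0),"dir",np.degrees(np.arctan2(e[1],e[0])))
# rack wall tops
x,y,z=W[...,0],W[...,1],W[...,2]
m=(v>150)&(s<60)&(u>100)&(u<210)&(abs(z-.05)<.006);m=cv2.morphologyEx(m.astype(np.uint8),cv2.MORPH_OPEN,np.ones((2,2)))>0
rect(W[m],"rack")
f=(u>325)&(u<425)&(y<-.1)
b=f&(abs(z-.012)<.005)&(v>120);rect(W[b],"base")
k=f&(z>.088)&(z<.108);rr=W[k];rect(rr,"high")
i=np.argwhere(k);print(i.min(0),i.max(0))
# zoom
cv2.imwrite("pics/zoom.png",cv2.resize(im[150:250,320:430],None,fx=5,fy=5,interpolation=cv2.INTER_NEAREST))
np.set_printoptions(linewidth=250)
print((z[195:232:2,350:405:3]*1000).round())
for r in range(205,232,3):print(r,np.round(W[r,378]*1000,0))
E
python3 m.py
```

```text
red [0.09703796 0.11878216 0.12187656]
red ray 183 c [535.4 245.8] s [11.6 94.9] a 8.75
red top 128 c [537.5 246.9] s [ 7.5 90. ] a 11.72
mean [0.53607652 0.24859305 0.11936026] dir -78.60574810550146
blue [0.08947298 0.11729659 0.12200524]
blue ray 246 c [603.2 260.2] s [14.8 95.5] a 10.06
blue top 148 c [605.1 261.4] s [ 7.3 89.4] a 10.64
mean [0.6044763  0.26311593 0.11928142] dir -78.43905008675169
rack 1269 c [613.4 256.9] s [128.9 366.6] a 62.65
base 2430 c [ 607.  -264.2] s [170.9 150.3] a 74.11
high 636 c [ 664.8 -237.1] s [281.1 123.4] a 16.6
[116 326] [228 400]
[[ 81.  10.  14.  11.  26.  53.  74.  83.  86.  88.  86.  92.  85.  92.  97.  83.  14.  13.  13.]
 [ 75.  12.  13.  15.  32.  54.  61.  73.  72.  81.  83.  91.  86.  85.  87.  85.  13.  12.  11.]
 [ 15.  14.  12.  11.  29.  34.  70.  69.  56.  64.  70.  93.  85.  86.  85.  82.  13.  10.  15.]
 [ 13.  13.  13.  10.  14.  10.  67.  73.  35.  42.  53.  92.  65.  71.  80.  10.  15.  12.  11.]
 [ 11.  11.  10.  13.  13.  11.  71.  69.  15.  23.  31.  96.  69.  70.  10.  12.  10.  13.  13.]
 [ 13.  12.  12.  15.  12.  11. 
[... 856 characters left out ...]
  15.  13.  42.  52.  63.  71.  81.  88. 100. 102. 103.  99. 101. 102. 102.  13.  13.  14.]
 [ 10.  12.  14.   9.  12.  11.  46.  56.  63.  75.  84.  92.  99. 100. 103. 100. 101.  15.  11.]
 [ 15.  11.  15.  10.  14.  12.  10.  14.  13.  48.  59.  69.  76.  86.  96. 101. 101.  12.   4.]
 [  3.  -0.   9.  12.  12.  11.  14.  11.  12.  13.  13.  43.  50.  63.  68.  80.  12.  13.   2.]
 [  0.   4.  -1.   1.   2.  13.  12.  15.  14.  11.  13.  13.  13.  15.  14.  12.  10.  11.  -2.]]
205 [ 597. -277.   13.]
208 [ 590. -276.   14.]
211 [ 583. -276.   12.]
214 [ 575. -275.   14.]
217 [ 559. -248.   93.]
220 [ 552. -245.  100.]
223 [ 545. -244.  101.]
226 [ 542. -256.   63.]
229 [ 540. -272.   12.]
```

View pics/zoom.png

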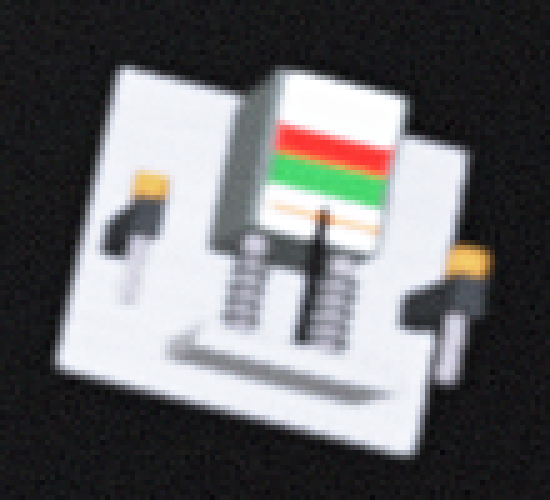

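The zoom shows the pointer in the white zone and the plate's top edge running from about (185,340) to (375,395) in the zoom. The base is fully visible. Next I fit the plate plane and its ends, then plan a wrist look.

```bash
cat > p.py <<'E'
from h import *
def plate(W,yaw0=-16,c0=(607,-264),pr=True):
    """plate front in W given rough base centre: returns foot xy (mm), yaw deg"""
    P=W.reshape(-1,3)*1000; P=P[np.isfinite(P).all(1)]
    a=np.radians(yaw0);ex=np.array([np.cos(a),np.sin(a)]);ey=np.array([-ex[1],ex[0]])
    o=np.array(c0)-35*ex
    X=(P[:,:2]-o)@ex;Y=(P[:,:2]-o)@ey;Z=P[:,2]
    f=(X>-42)&(X<-22)&(abs(Y)<40)&(Z>48)&(Z<92)
    t=(X>-36)&(X<-12)&(abs(Y)<60)&(Z>94)&(Z<106)
    out={}
    if f.sum()>30:
        A=np.c_[Y[f],Z[f],np.ones(f.sum())];k=np.linalg.lstsq(A,X[f],rcond=None)[0]
        r=X[f]-A@k; g=abs(r)<4; k=np.linalg.lstsq(A[g],X[f][g],rcond=None)[0]
        print("face n",f.sum(),"x0 at z70",k[2]+70*k[1],"yaw",yaw0-np.degrees(np.arctan(k[0])),"tilt",k[1],"rms",r[g].std())
    if t.sum()>20:
        (c,s,_)=cv2.minAreaRect(np.c_[X[t],Y[t]].astype(np.float32));k=np.polyfit(Y[t],X[t],1)
        print("top n",t.sum(),"c(fix)",np.round(c,1),"size",s,"yaw",yaw0-np.degrees(np.arctan(k[0])),"y pct",np.percentile(Y[t],[1,99]),"x pct",np.percentile(X[t],[3,97]),"z",np.median(Z[t]))
    b=(abs(Z-12)<4)&(X>-50)&(X<120)&(abs(Y)<95)
    (c,s,an)=cv2.minAreaRect(P[b][:,:2].astype(np.float32));print("base",b.sum(),c,s,an, "origin",o)
E
python3 - <<'E'
from p import *
for n in("top","scene"):print(n);plate(np.load(n+".npz")["W"])
W=np.load("scene.npz")["W"];hsv=cv2.cvtColor(np.load("scene.npz")["im"],cv2.COLOR_BGR2HSV)
h,s,v=cv2.split(hsv);P=W[((h<8)|(h>172))&(s>150)&(v>90)];P=P[(P[:,1]>.1)&(P[:,0]<.65)]
print(np.nanpercentile(P*1000,[2,50,98],axis=0)); Q=P[(P[:,2]>.09)&(P[:,2]<.117)];k=np.polyfit(Q[:,1]-.2475,Q[:,0],1);print("far face x at y.2475",k[1],"yaw",-np.degrees(np.arctan(k[0])))
print(env.nose_length)
a=calibration("wrist");R=cv2.Rodrigues(np.array(a["rvec"],float))[0];print("cam",-R.T@np.array(a["tvec"]).ravel(),R[2],a["fx"],env.get_state()["tcp_pos"])
def q(y):
    r=np.radians(y);from scipy.spatial.transform import Rotation as Ro
    Y=np.array([np.cos(r),np.sin(r),0]);Z=np.array([0,0,-1]);o=Ro.from_matrix(np.c_[np.cross(Y,Z),Y,Z]).as_quat();return np.r_[o[3],o[:3]]
for p,y in(((.5365,.2475,.16),11.4),((.5365,.2475,.35),11.4),((.5,0,.35),0),((.5,-.22,.35),-16),((.54,-.25,.19),-16),((.45,-.22,.35),-16)):print(p,np.round(kin.inverse_kinematics(np.array(p),q(y)),2))
E
```

```text
top
face n 126 x0 at z70 -29.705619975844115 yaw -15.78134451157431 tilt -0.0023761763219927734 rms 0.27074638399272155
top n 216 c(fix) [-21.7  -0.4] size (16.973711013793945, 89.35491943359375) yaw -15.848204852700217 y pct [-44.16446396  43.19605778] x pct [-29.91008845 -19.87510981] z 100.16264666180521
base 2386 (607.0213623046875, -264.21551513671875) (170.91334533691406, 150.34019470214844) 74.11485290527344 origin [ 573.35584064 -254.35269255]
scene
face n 87 x0 at z70 -22.997685059561352 yaw -16.116849876882064 tilt 0.006962309921870802 rms 0.8018137490476345
top n 112 c(fix) [-25.2   1.2] size (13.354427337646484, 90.65412139892578) yaw -15.194894312522695 y pct [-43.46962162  46.35347826] x pct [-31.48188472 -19.96154429] z 99.03349784334372
base 717 (606.7459716796875, -262.50750732421875) (173.34132385253906, 151.66563415527344) 74.00587463378906 origin [ 573.35584064 -254.35269255]
[[372.96720431 207.98782534   0.57021286]
 [538.73169624 251.99050403 104.76349427]
 [549.32382699 292.96888928 120.57405964]]
far face x at y.2475 0.5400706215480118 yaw 12.220262886955126
0.0726
cam [ 0.25983046 -0.62727063  0.37271348] [-0.25805438 -0.07542067 -0.96318205] 296.388937542059 [ 0.19406919 -0.6460678   0.30305146]
(0.5365, 0.2475, 0.16) [ 0.21  0.77 -1.06  1.83  0.79  1.03 -0.98]
(0.5365, 0.2475, 0.35) [ 0.24  0.5  -1.07  1.66  0.46  1.26 -0.73]
(0.5, 0, 0.35) [ 0.49  0.21 -0.7   1.87  0.15  1.11 -0.26]
(0.5, -0.22, 0.35) [ 0.64  0.25 -0.41  1.79  0.11  1.12 -0.08]
(0.54, -0.25, 0.19) [ 0.61  0.5  -0.37  1.83  0.24  0.85 -0.15]
(0.45, -0.22, 0.35) [ 0.7   0.17 -0.41  1.88  0.08  1.1  -0.02]
```

```bash
cat >> h.py <<'E'
from scipy.spatial.transform import Rotation as Ro
def q(y):
    r=np.radians(y);Y=np.array([np.cos(r),np.sin(r),0]);Z=np.array([0,0,-1.]);o=Ro.from_matrix(np.c_[np.cross(Y,Z),Y,Z]).as_quat();return np.r_[o[3],o[:3]]
def st(l=""):
    s=env.get_state();print(l,"t",round(s["time"],2),"tcp",np.round(s["tcp_pos"],4),"F",np.round(s["force"],2),"T",np.round(s["torque"],2),"op",round(s["opening"],4),"gf",np.round(s["gripper_force"],1));return s
E
python3 - <<'E'
from h import *
env.grip(0.045,110)
env.reach([.5365,.248,.30],q(11.5));st()
im,W=cloud("wrist");cv2.imwrite("pics/w1.png",im)
h,s,v=cv2.split(cv2.cvtColor(im,cv2.COLOR_BGR2HSV));P=W[((h<8)|(h>172))&(s>150)&(v>90)]*1000
Q=P[(P[:,2]>114)&(P[:,2]<126)];print(len(P),len(Q),cv2.minAreaRect(Q[:,:2].astype(np.float32)),np.median(Q,0))
E
```

```text
t 3.92 tcp [0.537  0.2472 0.2999] F [ 0.54 -0.23  0.21] T [-0.04 -0.03 -0.06] op 0.0451 gf 0.0
963 902 ((537.06298828125, 247.02392578125), (7.932898044586182, 90.09908294677734), 12.285174369812012) [536.19974277 250.75042417 119.64727145]
```

View pics/w1.png

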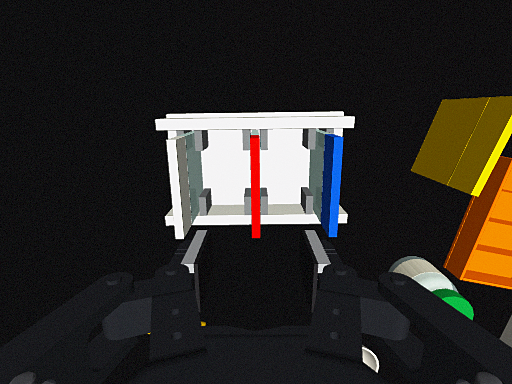

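The wrist view shows the red strip at column 256, centred between the fingertips (about 190 and 325), with blue and white well outside. The three measurements agree on a centre of (0.537, 0.247) and a yaw of about 11.9°, so I grasp.

```bash
python3 - <<'E'
from h import *
hit=env.movel([.537,.247,.1605],.12,rot=q(11.8),stop_force=6);s=st(hit)
if not hit:
    env.grip(0.0,110);s=st("grip")
    p=s["tcp_pos"]
    hit=env.movel([p[0],p[1],p[2]+.045],.05,stop_force=12);s=st(hit)
    if not hit:
        p=s["tcp_pos"];env.movel([p[0],p[1],.35],.15);st("up")
E
```

```text
False t 5.28 tcp [0.5374 0.2474 0.1613] F [0.25 0.19 0.11] T [0.04 0.   0.02] op 0.0452 gf 0.0
grip t 5.72 tcp [0.5373 0.2472 0.1611] F [-0.27 -1.28  5.27] T [-0.15  0.13 -0.02] op 0.0063 gf 108.3
False t 6.78 tcp [0.5371 0.247  0.2058] F [-0.16  1.52 -0.44] T [ 0.03 -0.02  0.  ] op 0.0067 gf 107.3
up t 7.88 tcp [0.5368 0.2466 0.3489] F [-0.4   0.03 -0.83] T [-0.01 -0.01 -0.01] op 0.0066 gf 107.3
```

```bash
python3 - <<'E'
from h import *
from p import plate
Y=-15.85;a=np.radians(Y);ex=np.array([np.cos(a),np.sin(a)])
foot=np.array([.5446,-.2465]);g=foot-ex*.044
env.reach([g[0],g[1],.35],q(Y));st("stage")
env.movel([g[0],g[1],.1915],.12,stop_force=8);st("low")
ey=np.array([-ex[1],ex[0]])
for n in("top","scene","wrist"):
    im,W=cloud(n);cv2.imwrite(f"pics/s_{n}.png",im);np.savez(f"s_{n}.npz",im=im,W=W)
    h,s,v=cv2.split(cv2.cvtColor(im,cv2.COLOR_BGR2HSV))
    P=W[((h<8)|(h>172))&(s>150)&(v>60)];P=P[np.isfinite(P).all(1)]
    X=(P[:,:2]-foot)@ex*1e3;Yy=(P[:,:2]-foot)@ey*1e3;Z=P[:,2]*1e3
    m=(X>-60)&(X<-25)&(abs(Yy)<60)&(Z>105)
    print(n,m.sum(),"X",np.percentile(X[m],[2,50,98]),"Y",np.percentile(Yy[m],[0,2,98,100]),"Z",np.percentile(Z[m],[2,98]),"rect",cv2.minAreaRect(np.c_[X[m],Yy[m]].astype(np.float32)))
    plate(W,Y,(607,-264.2))
E
```

```text
stage t 9.64 tcp [ 0.5029 -0.233   0.3502] F [ 0.12 -0.27 -0.89] T [0.09 0.   0.02] op 0.0063 gf 107.3
low t 11.11 tcp [ 0.5027 -0.2346  0.1923] F [ 0.22 -0.09 -0.86] T [ 0.03 -0.02  0.03] op 0.0066 gf 107.3
top 128 X [-55.97602222 -44.2223912  -38.7711148 ] Y [ 6.3856421   8.07001675 46.3206839  46.66444012] Z [130.12659625 253.65800472] rect ((-46.73716735839844, 25.923431396484375), (20.090721130371094, 40.44530487060547), 6.412573337554932)
face n 88 x0 at z70 -29.733697107026845 yaw -15.678122314410462 tilt -0.0008132083422264791 rms 0.2516335614132366
top n 136 c(fix) [-22.1  17.8] size (17.279037475585938, 54.4060173034668) yaw -13.366171107691876 y pct [-8.22874572 44.36407727] x pct [-30.10468364 -17.54140991] z 99.97208557064494
base 1969 (606.8407592773438, -264.2808532714844) (170.58065795898438, 150.96417236328125) 74.15071868896484 origin [ 573.33069938 -254.64080571]
scene 193 X [-48.16457944 -41.43161604 -38.58761316] Y [-43.4465811  -43.18297531  47.39551422  49.19852256] Z [119.4520755  151.70306676] rect ((-44.39494705200195, 2.8879852294921875), (92.6076431274414,
[... 476 characters left out ...]
0571]
wrist 3156 X [-46.69656053 -43.11304376 -39.16999422] Y [-27.77657261 -25.15069984  45.21027012  45.50714885] Z [128.26206091 151.90349278] rect ((-42.927032470703125, 8.863143920898438), (8.00561237335205, 73.28436279296875), 0.12896250188350677)
face n 1620 x0 at z70 -29.983607055567088 yaw -15.650732811670213 tilt -0.0004585646642425445 rms 0.1401996108669356
top n 2193 c(fix) [-25.2   7. ] size (10.54420280456543, 74.3271484375) yaw -15.79950395344605 y pct [-25.04259039  43.70431934] x pct [-30.19546276 -20.63559391] z 99.51834867611954
base 14603 (607.0117797851562, -264.88275146484375) (169.3037872314453, 150.82174682617188) 74.29873657226562 origin [ 573.33069938 -254.64080571]
```

View pics/s_scene.png

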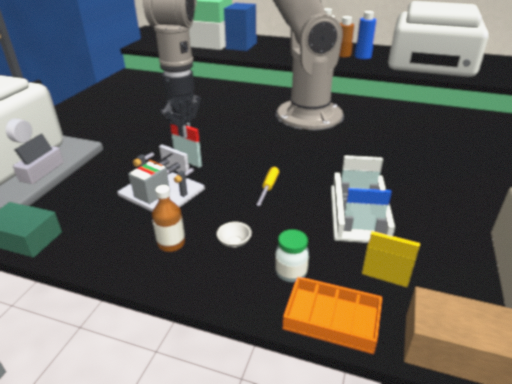

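View pics/s_wrist.png

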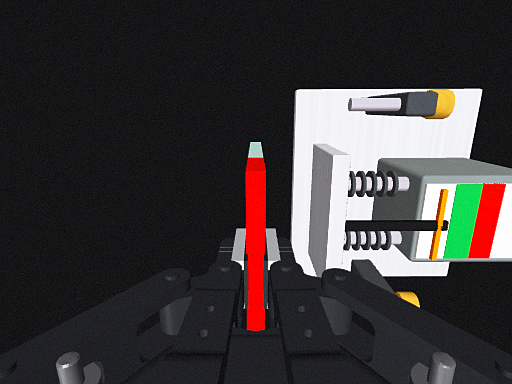

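The scene shows the panel upright in front of the plate, at about (187,145), with the other panels undisturbed. The wrist view shows the panel parallel to the plate and the pointer in white at (443,222). All three views put the panel about 1.4 mm too far along +y and about 1 mm high. I correct that and approach.

```bash
cat > q.py <<'E'
from h import *
Y=-15.85;a=np.radians(Y);ex=np.array([np.cos(a),np.sin(a)]);ey=np.array([-ex[1],ex[0]]);foot=np.array([.5446,-.2465])
def meas(W,im,l):
    h,s,v=cv2.split(cv2.cvtColor(im,cv2.COLOR_BGR2HSV));red=((h<8)|(h>172))&(s>150)&(v>60)&np.isfinite(W).all(2)
    X=(W[...,:2]-foot)@ex*1e3;Yy=(W[...,:2]-foot)@ey*1e3;Z=W[...,2]*1e3
    t=red&(Z>143)&(Z<158)&(X<25)&(X>-60)&(abs(Yy)<60)
    p=(Z>95)&(Z<105)&(X>-5)&(X<40)&(abs(Yy)<50)&~red&(s<40)&(v>100)
    r=lambda m:[np.round(x,1) for x in cv2.minAreaRect(np.c_[X[m],Yy[m]].astype(np.float32))]
    print(l,"panel top",t.sum(),r(t),"zmed",np.median(Z[t]),"ymax",Yy[t].max(),"xmed",np.median(X[t]));
    if p.sum()>20:print("  plate top",p.sum(),r(p),"zmed",np.median(Z[p]),"ymax",np.percentile(Yy[p],99.8),"x",np.percentile(X[p],[2,98]))
def cmd(d,dy,z):
    g=foot-.044*ex+d*ex+dy*ey;return [g[0],g[1],z]
E
python3 - <<'E'
from q import *
D=np.load("s_wrist.npz");meas(D["W"],D["im"],"before")
env.movel(cmd(0,-.0014,.1903),.03);st()
print(env.movel(cmd(.032,-.0014,.1903),.06,stop_force=4));s=st("near")
im,W=cloud("wrist");meas(W,im,"near");np.savez("n.npz",im=im,W=W);print(np.array(Ro.from_quat(np.roll(s["orientation"],-1)).as_matrix()).round(4))
E
```

```text
before panel top 2982 [array([-42.9,   8.8]), array([ 8. , 73.2]), np.float64(0.2)] zmed 150.66129970307713 ymax 45.37422235691731 xmed -43.1141785441245
  plate top 2137 [array([4.7, 8. ]), array([10.5, 72.3]), np.float64(0.2)] zmed 99.5381235152255 ymax 44.042352736714506 x [-0.37327322  9.37416359]
 t 11.51 tcp [ 0.5018 -0.236   0.1903] F [ 1.04 -0.71 -0.35] T [0.01 0.01 0.02] op 0.0063 gf 107.3
False
near t 12.19 tcp [ 0.5326 -0.2444  0.1901] F [-0.11 -0.3  -1.12] T [-0.01  0.03 -0.05] op 0.0064 gf 107.3
near panel top 2972 [array([-11.5,   7.6]), array([ 7.9, 73.4]), np.float64(0.3)] zmed 148.55742725208802 ymax 44.33570654034179 xmed -11.700637850445586
  plate top 1537 [array([ 4.8, 17.3]), array([10.2, 53.6]), np.float64(0.1)] zmed 99.54084668503396 ymax 43.9769871149962 x [-0.17151027  9.51709283]
[[ 2.729e-01  9.621e-01 -5.000e-04]
 [ 9.621e-01 -2.729e-01  3.000e-04]
 [ 2.000e-04 -6.000e-04 -1.000e+00]]
```

```bash
python3 - <<'E'
from q import *
env.movel(cmd(.032,-.0016,.1912),.02);st("z")
f0=env.get_state()["force"]
for d in (.0385,.045,.050,.0535):
    env.movel(cmd(d,-.0016,.1912),.02);s=st(d);print(" push",-(s["force"][:2]-f0[:2])@ex)
    if -(s["force"][:2]-f0[:2])@ex>8.5:break
im,W=cloud("wrist");cv2.imwrite("pics/press.png",im);meas(W,im,"press")
h,sa,v=cv2.split(cv2.cvtColor(im,cv2.COLOR_BGR2HSV))
E
```

```text
z t 12.49 tcp [ 0.5324 -0.2448  0.1913] F [ 0.28 -0.43 -0.9 ] T [ 0.01 -0.01  0.02] op 0.0066 gf 107.3
0.0385 t 12.97 tcp [ 0.539  -0.2465  0.1911] F [ 0.05  0.19 -1.4 ] T [ 0.03 -0.01  0.03] op 0.006 gf 107.3
 push 0.3860450239426563
0.045 t 13.44 tcp [ 0.5449 -0.2482  0.1911] F [-3.03  0.55 -0.05] T [0.19 0.5  0.05] op 0.0065 gf 107.5
 push 3.4465327903461893
0.05 t 13.84 tcp [ 0.5497 -0.2496  0.191 ] F [-4.67  1.19  1.01] T [0.41 1.12 0.08] op 0.0063 gf 107.6
 push 5.198278882978067
0.0535 t 14.17 tcp [ 0.5527 -0.2504  0.191 ] F [-5.45  2.44  2.57] T [0.49 1.42 0.09] op 0.0063 gf 107.7
 push 6.294049644154022
press panel top 2951 [array([9.4, 7.3]), array([ 7.9, 73.4]), np.float64(0.3)] zmed 149.4804164588185 ymax 44.0137213672188 xmed 9.234967032959805
  plate top 1154 [array([19.5, 20.1]), array([16.8, 52.4]), np.float64(13.4)] zmed 99.64617779727547 ymax 44.03390627632475 x [ 9.67114964 22.70105678]
```

View pics/press.png

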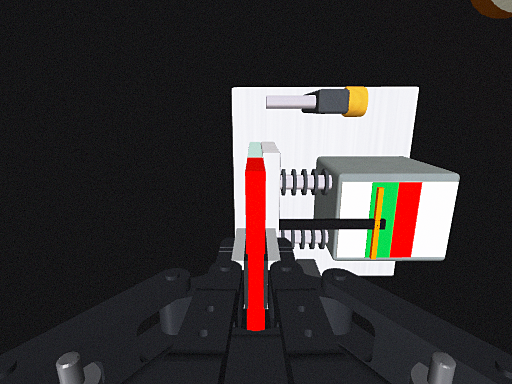

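The pointer at (378,222) is just inside the green and the panel is flush with the plate. I push about 4 mm more to reach mid-green, hold, and check.

```bash
python3 - <<'E'
from q import *
env.movel(cmd(.0575,-.0016,.1912),.02);st()
for i in range(3):
    env.dwell(1.0);s=st("hold")
im,W=cloud("wrist");cv2.imwrite("pics/hold.png",im);meas(W,im,"hold")
E
```

```text
t 14.57 tcp [ 0.5561 -0.2514  0.191 ] F [-8.02  3.42  3.53] T [0.61 1.9  0.08] op 0.0066 gf 107.9
hold t 15.57 tcp [ 0.5561 -0.2513  0.191 ] F [-8.6   2.53  3.09] T [0.62 1.83 0.09] op 0.0065 gf 107.9
hold t 16.57 tcp [ 0.5561 -0.2513  0.191 ] F [-7.74  1.59  4.02] T [0.65 1.86 0.1 ] op 0.0067 gf 107.9
hold t 17.57 tcp [ 0.5561 -0.2514  0.191 ] F [-7.91  1.96  3.02] T [0.6  1.85 0.06] op 0.0067 gf 107.9
hold panel top 2961 [array([12.9,  6.9]), array([ 7.9, 74.1]), np.float64(0.3)] zmed 149.49796872170316 ymax 43.93726754229674 xmed 12.68672932339656
  plate top 1156 [array([17.8, 18.9]), array([17.6, 50.2]), np.float64(0.9)] zmed 99.60430618391302 ymax 44.04048627685273 x [13.03346082 26.01463591]
```

View pics/hold.png

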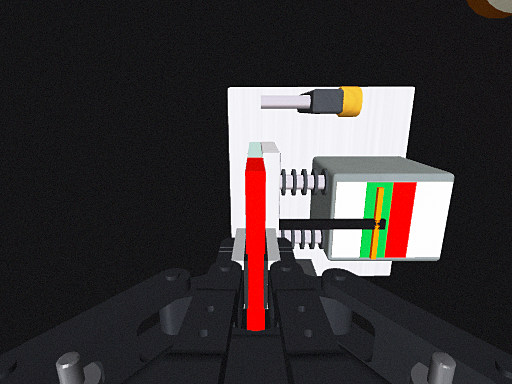

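The pointer at (378,222) is in the middle of the green, with a steady push of about 8.3 N and the panel flush with the plate. I hand in.

```bash
python3 -c "
from cell import job;print(job.job_done())"
```

```text
the job is handed in; nothing more can be done
None
```

The job is handed in: the red-edged panel is still gripped and pressed flush against the stop plate at about 8 N, with the pointer in mid-green, held steady for 3 s.

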